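Fill the inlay-tin crate by feel, hook on its lid and lock it

TASK

Pack the crate for the road: stand every loose tin upright on the floor of a cell of its own, feeling through the dust flaps for the cells that are still empty, as some already hold a tin. Then hook one edge of the lid board under the crate's lip, swing it down until it lies flat and fully home inside the low fences, and turn the swivel latch clockwise until it clicks past its detent to the locked position. Leave the other things on the bench alone.

Things in the scene. Friction and masses are not known exactly. Their poses are not given: they have to be found in the camera images.
- crate: Plywood crate fixed to the bench, 235 x 201 mm. Origin: its bottom, at the centre of the six cells; z up, x points from its lip towards its latch. Cells: 3 along x (pitch 58 mm), 2 along y (pitch 93), each 53 (x) by 88 (y), floor at z = 6 mm, flat rim and partitions at z = 90 mm. Some cells already hold one tin like the loose ones, in the middle, its top at z = 56 mm: not reported.
- flaps (a point): Middle of the crate at rim height. Every cell is covered here by a pair of thin sprung flaps, hinged on its -x and +x walls and meeting in the middle, which hide what is below. They give way downwards to 1 or 2 N in the middle (up to 10 N for a moment when a tin is pushed in fast), hang 26 mm down when pushed through, and shut by themselves. A cell has room for one tin only.
- lip (a point): Middle of the lower inner edge of the retaining lip on the crate's -x edge (crate x = -86.5, z = 103 mm). The lip is 5 mm thick, reaches 10 mm over the rim from an upstand whose inner face is at x = -96.5 mm; 13 mm free height between rim and lip.
- fence (a point): Middle of the top inner edge of the low fence on the crate's +x edge (crate x = +92.5, z = 95 mm, 5 mm above the rim). Two side fences of the same height run from crate x = -30 to +92 mm, inner faces at y = -95.5 and +95.5 mm.
- lid: Loose plywood lid board, 184 (its x) by 178 mm (its y), 6 mm thick, 220 g. Origin: middle of its underside, z up. Wooden grip batten on its middle: 14 mm thick (x), 70 long (y), top 40 mm above the underside. Goes on either way round, batten parallel to the lip: edge under the lip tilted 10 to 20 degrees, up to the upstand, then swung down inside the fences (5 mm play in x); home at crate z = 90 mm.
- latch (a joint): Swivel latch of the crate, rad. 0: open, bar along crate y. It turns clockwise seen from above, through a spring detent (peak about 0.12 N m near 0.3 rad, dead centre at 0.785 rad) beyond which it snaps by itself to 1.57: locked, bar along crate x, its end over the lid's edge.
- latch_grip (a point): Point on the latch's upright pivot axis, 7 mm below the top of its bar. The steel bar is 80 mm long, 12 mm thick, 27 mm high (underside 9 mm above the rim), centred on the pivot, which stands at crate x = 117.5 mm, y = 0.
- tin0: Loose round metal tin, plain, 45 mm diameter, 50 mm high, about 140 g, standing on the bench. Origin: centre of its underside, z up. May be absent (None).
- tin1: Loose round metal tin, plain, 45 mm diameter, 50 mm high, about 140 g, standing on the bench. Origin: centre of its underside, z up. May be absent (None).
- tin2: Loose round metal tin, plain, 45 mm diameter, 50 mm high, about 140 g, standing on the bench. Origin: centre of its underside, z up. May be absent (None).
- tin3: Loose round metal tin, plain, 45 mm diameter, 50 mm high, about 140 g, standing on the bench. Origin: centre of its underside, z up. May be absent (None).
- cell0 (a point): Centre of the floor of cell 0 of the crate (84 mm below the rim).
- cell1 (a point): Centre of the floor of cell 1 of the crate (84 mm below the rim).
- cell2 (a point): Centre of the floor of cell 2 of the crate (84 mm below the rim).
- cell3 (a point): Centre of the floor of cell 3 of the crate (84 mm below the rim).
- cell4 (a point): Centre of the floor of cell 4 of the crate (84 mm below the rim).
- cell5 (a point): Centre of the floor of cell 5 of the crate (84 mm below the rim).
- plane: Bystander on the bench: a small steel block plane with dark wood grips; origin under its middle. Leave it alone.
- chisel: Bystander on the bench: a wood-handled chisel; origin under its middle. Leave it alone.
- sanding_block: Bystander on the bench: a cork sanding block; origin under its middle. Leave it alone.
- pot: Bystander on the bench: a white pot; origin under its middle. Leave it alone.

How it is judged:
On the way, in this order (a step that is already met when the one before it is completed fails the run):
1. every loose tin stands in an empty cell of the crate ((horizontal distance between tin0 and cell0 below 0.03 m or horizontal distance between tin0 and cell1 below 0.03 m or horizontal distance between tin0 and cell2 below 0.03 m or horizontal distance between tin0 and cell3 below 0.03 m or horizontal distance between tin0 and cell4 below 0.03 m or horizontal distance between tin0 and cell5 below 0.03 m) and z of each of tin0, tin1, tin2, tin3 in the frame of crate below 0.016 m and angle between each of tin0, tin1, tin2, tin3's own z axis and vertical below 0.15 rad and (horizontal distance between tin1 and cell0 below 0.03 m or horizontal distance between tin1 and cell1 below 0.03 m or horizontal distance between tin1 and cell2 below 0.03 m or horizontal distance between tin1 and cell3 below 0.03 m or horizontal distance between tin1 and cell4 below 0.03 m or horizontal distance between tin1 and cell5 below 0.03 m) and (horizontal distance between tin2 and cell0 below 0.03 m or horizontal distance between tin2 and cell1 below 0.03 m or horizontal distance between tin2 and cell2 below 0.03 m or horizontal distance between tin2 and cell3 below 0.03 m or horizontal distance between tin2 and cell4 below 0.03 m or horizontal distance between tin2 and cell5 below 0.03 m) and (horizontal distance between tin3 and cell0 below 0.03 m or horizontal distance between tin3 and cell1 below 0.03 m or horizontal distance between tin3 and cell2 below 0.03 m or horizontal distance between tin3 and cell3 below 0.03 m or horizontal distance between tin3 and cell4 below 0.03 m or horizontal distance between tin3 and cell5 below 0.03 m)), for 0.2 s.
2. the lid lies flat on the rim, one edge under the lip, inside the fences (z of lid in the frame of crate between 0.086 and 0.094 m and x of lid in the frame of crate between -0.009 and 0.005 m and y of lid in the frame of crate between -0.015 and 0.015 m and angle between the z axis of lid and the z axis of crate, either way round below 0.035 rad and angle between the x axis of lid and the x axis of crate, either way round below 0.1 rad and angle between lid's own z axis and vertical below 0.2 rad), for 0.2 s.
3. the latch has clicked over to locked (value of joint latch above 1.4 rad), for 0.2 s.
At the end, for the whole second after the job is handed in: Every loose tin upright on the floor of a cell (30 mm from its centre, 10 mm in height, 0.15 rad); lid flat on the rim (4 mm, 0.035 rad), square (0.1 rad), sideways within 15 mm of centre, edge under the lip, inside the fences; latch past 1.4 rad; all at rest (all of step 1 and all of step 2 and value of joint latch above 1.4 rad and linear speed of lid below 0.02 m/s); the robot touches nothing.
It fails at once if a small steel block plane with dark wood grips is knocked away (moved over 50 mm) (distance of plane from where it was at the start of the episode above 0.05 m).
It fails at once if a wood-handled chisel is knocked away (moved over 50 mm) (distance of chisel from where it was at the start of the episode above 0.05 m).
It fails at once if a cork sanding block is knocked away (moved over 50 mm) (distance of sanding_block from where it was at the start of the episode above 0.05 m).
It fails at once if a white pot is knocked away (moved over 50 mm) (distance of pot from where it was at the start of the episode above 0.05 m).
Of stock0, stock1, stock2, stock3, stock4, stock5 only 1 to 2 are there at a start; the rules pass over those that are not, and their reading is None.
Of tin0, tin1, tin2, tin3 only 3 to 4 are there at a start; the rules pass over those that are not, and their reading is None.
At some moment in a run one of tin0, tin1, tin2, tin3, lid may be knocked a few centimetres aside while the robot is not near it.
It also fails if it takes over 210 s, if anything falls off the work surface, if the arm or the gripper's body presses on something with over 40 N, if the wrist force passes 120 N, or if a joint passes its speed limit or range.

ROBOT

A 7-joint arm with a two-finger parallel gripper is mounted at the origin on the work surface. World frame = base frame: x ahead of the robot, y to its left, z up, the work surface at z = 0. Lengths are in m, angles in rad, forces in N, time in s.
With the tool pointing down it reaches from about 0.425 to 0.925 m from the base axis. Payload 6.8 kg.
Tool frame: the origin (TCP) lies midway between the tips of the shut fingers; the grasp point (between the pads) lies 19 mm behind it; z points along the fingers, y is the line along which they close (so a half turn about z gives the same grasp; the last joint's range is limited). The gripper opens to 85 mm and grips with 20 to 120 N. Pads are 22 mm wide; open, the fingers measure 114 mm over their backs; the gripper's body (76 mm by 85 mm) begins 54 mm behind the grasp point. The pads swing forward as they close: fully open they stand 13 mm farther back than shut.
Start: joints at [1.072, 0.477, 0.022, 1.555, -0.011, 1.109, -0.083], TCP at [0.257, -0.624, 0.211] pointing down, gripper open.
Joint ranges: [-2.96, 2.96], [-0.34, 2.1], [-1.41, 1.46], [0.24, 2.44], [-1.37, 4.51], [0.17, 1.92], [-2.96, 2.96]. Speed limits (rad/s): [2.39, 2.39, 3.14, 3.14, 3.14, 3.14, 3.14].

INTERFACE

Orientations are given as a unit quaternion [w, x, y, z].
In Python, from station import * gives the robot as it stands.
- The arm moves only by the shell command python3 -m creep 'ROWS' [FORCE]. ROWS is JSON, a list of rows, each a list of 7 numbers: the gripper command: -1 is shut, 1 is fully open, values between are in proportion, then the shift along the world's x, y, z in mm, then the turn, a rotation vector about the world's x, y, z in rad. A call has 1 to 5 rows; each row shifts and turns the commanded pose from where the row before left it; what a row does not reach is not made up. A row lasts 1/8 s, in which the tool goes at most 62.5 mm and 10.7 degrees, less where a joint would pass 70% of its speed; a pose out of reach is approached as far as the arm can. A call is refused whole if a number of a shift passes 62.5 or a number of a turn 0.188, either way. A call with a gripper value outside its range is refused whole. The fingers move at their own pace and stop on an object; FORCE is the grip in N (left out, the last holds). Time passes only in rows, so rows that do not move let the fingers close. It gives the time, the measured TCP pose, the force, the opening and the grip force at its end, in the units of the state.
- get_obs(): the state, without advancing time (a new reading comes with each control period).
- read_camera(name): name is "scene" or "top" or "wrist"; returns (picture, depth): 480x640x3 uint8, red, green, blue; 480x640 float32, m along the optical axis (not along the pixel's ray), 0 where there is no reading.
- camera_params(name): a dict with "intrinsics" (3x3 intrinsics, pixels), "cam_to_world" (4x4, takes a point from camera to world coordinates); the wrist camera has in their place "mount" (4x4, takes a point from camera to tool coordinates, whose origin is the TCP and whose axes are the flange's). Camera axes: x right, y up, looking along -z (the intrinsics and any distortion apply to the point x, -y, -z); pixel columns grow to the right and rows downward; lengths in m; the calibration is good to about 2 mm. A picture is of the moment at which its call begins: read the wrist's pose just before it. camera_params takes no time and is no camera call.
- hand_in(): hands the job in; it is judged then, once.
The state is a dict: "t": time; "q": joint angles; "joint_vel": joint speeds; "joint_torque": joint torques, N m; "eef_pos": TCP position; "tool_rot": TCP orientation; "contact_force": force on the tool from outside, world axes, zero at the start; "torque": the same for the moment, N m; "gripper_width": opening from 0.0 (shut) to 1.0 (fully open); "grasp_force": force on a finger pad.
Only numpy, scipy, OpenCV 4.12 (cv2) and the standard library are available. Lean on these libraries where they do the work, as an engineer would, in place of code of your own. Each camera call takes 0.05 s, during which the arm holds its last target. There are 200 camera calls.

## Working session

There is one attempt and no reset: what is moved stays moved. The work goes in short steps, Python scripts to look and compute and a shell command to move; the robot and the scene stay as the last step left them, time stands still between calls to the robot, and variables do not carry over. Pictures are saved under pics/ and viewed, at most 14 in all, crops included, and the job is handed in when it is done.

```bash
ls; mkdir -p pics
python3 - <<'E'
from station import *
import cv2,numpy as np
for n in ["scene","top"]:
    im,d=read_camera(n); cv2.imwrite(f"pics/{n}0.png",im[:,:,::-1]); np.save(f"pics/{n}0.npy",d)
    p=camera_params(n); print(n,{k:np.round(v,3).tolist() if not isinstance(v,str) else v for k,v in p.items()})
print(camera_params("wrist")); print(get_obs())
E
```

```text
pics
scene {'intrinsics': [[524.406, 0.0, 322.632], [0.0, 524.406, 236.731], [0.0, 0.0, 1.0]], 'cam_to_world': [[0.178, -0.646, 0.742, 1.446], [0.984, 0.124, -0.129, -0.195], [-0.009, 0.754, 0.657, 0.869], [0.0, 0.0, 0.0, 1.0]]}
top {'intrinsics': [[576.216, 0.0, 329.132], [0.0, 576.216, 240.349], [0.0, 0.0, 1.0]], 'cam_to_world': [[0.042, 0.978, -0.203, 0.266], [-0.999, 0.041, -0.009, -0.029], [-0.0, 0.203, 0.979, 1.613], [0.0, 0.0, 0.0, 1.0]]}
{'intrinsics': array([[377.51020395,   0.        , 315.71824213],
       [  0.        , 377.51020395, 234.81502776],
       [  0.        ,   0.        ,   1.        ]]), 'mount': array([[-2.41894633e-04,  9.55489538e-01,  2.95024889e-01,
         7.48873698e-02],
       [ 9.99999966e-01,  2.01318461e-04,  1.67907669e-04,
         1.70207243e-04],
       [ 1.01040064e-04,  2.95024919e-01, -9.55489553e-01,
        -1.62942874e-01],
       [ 0.00000000e+00,  0.00000000e+00,  0.00000000e+00,
         1.00000000e+00]])}
{'t': 0.1, 'q': array([ 1.07190833,  0.47772174,  0.02237498,  1.55632474, -0.0115251 ,
        1.10928507, -0.08309466]), 'joint_vel': array([-1.21683443e-03, -1.29583182e-03,  7.01297524e-04, -2.31809002e-03,
        7.92757682e-05,  1.48571049e-03, -1.02283768e-03]), 'joint_torque': array([ 5.01756746e-03, -5.97754455e+01,  1.61438048e+00, -2.81954437e+01,
        1.29136280e-02,  5.09065198e-03, -3.28168323e-05]), 'eef_pos': array([ 0.25688778, -0.62361383,  0.21013244]), 'tool_rot': array([-7.77509661e-04,  9.80972315e-01,  1.94145997e-01, -2.09480539e-04]), 'contact_force': array([-0.51496962, -0.19902482, -0.32909343]), 'torque': array([ 0.0225075 , -0.02430466, -0.03167234]), 'grasp_force': 0.0, 'gripper_width': 1.0011718572697466}
```

View pics/top0.png

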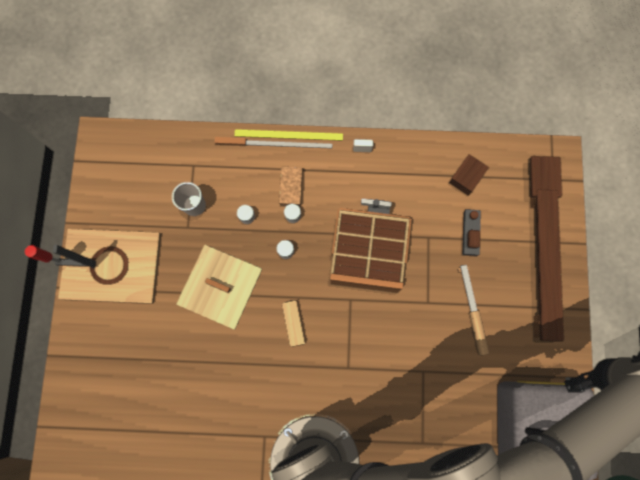

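View pics/scene0.png

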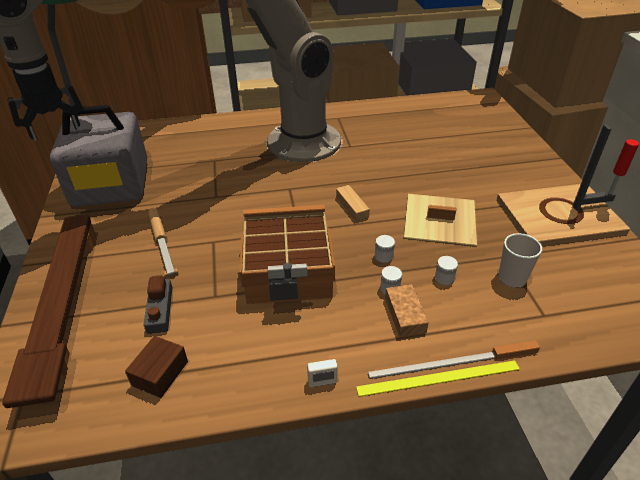

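The top view shows three tins at (245,214), (292,213) and (285,249). The crate is around (371,250) with its latch at (377,205) and its lip along y≈282. The lid is at (219,287) with its batten rotated, and the sanding block at (291,186) is close to tin (292,213).

```bash
cat > h.py <<'E'
import numpy as np,cv2
from station import *
from scipy.spatial.transform import Rotation as R
def T(name):
    p=camera_params(name)
    if name!="wrist": return p["intrinsics"],p["cam_to_world"]
    o=get_obs(); w=np.eye(4); q=o["tool_rot"]; w[:3,:3]=R.from_quat([q[1],q[2],q[3],q[0]]).as_matrix(); w[:3,3]=o["eef_pos"]
    return p["intrinsics"],w@p["mount"]
def onz(KT,u,v,z):
    K,M=KT; d=M[:3,:3]@np.array([(u-K[0,2])/K[0,0],-(v-K[1,2])/K[1,1],-1]); o=M[:3,3]
    return o+d*(z-o[2])/d[2]
def cloud(KT,d):
    K,M=KT; v,u=np.mgrid[:480,:640]
    P=np.stack([(u-K[0,2])/K[0,0]*d,-(v-K[1,2])/K[1,1]*d,-d],-1)
    return P@M[:3,:3].T+M[:3,3]
E
python3 - <<'E'
from h import *
k=T("top"); d=np.load("pics/top0.npy"); C=cloud(k,d); np.set_printoptions(precision=4,suppress=True)
for n,u,v,z in [("a",245,213,.05),("b",292,212,.05),("c",285,248,.05),("crateTL",340,212,.09),("TR",411,217,.09),("BL",331,283,.09),("BR",404,290,.09),("lat",377,205,.12),("lidmid",219,285,.04)]:
    print(n,onz(k,u,v,z), C[v,u])
im=cv2.imread("pics/top0.png")
cv2.imwrite("pics/top0c.png",cv2.resize(im[170:350,160:430],None,fx=2.95,fy=2.95,interpolation=cv2.INTER_CUBIC))
# depth-based segmentation
for n,(u0,u1,v0,v1),(z0,z1) in [("a",(230,262,200,230),(.04,.06)),("b",(278,306,203,225),(.04,.06)),("c",(272,300,236,262),(.04,.06)),("rim",(320,420,200,300),(.08,.097)),("lip",(320,420,200,300),(.101,.115)),("latchbar",(350,400,190,215),(.1,.15)),("lid",(170,270,240,335),(.003,.012)),("bat",(170,270,240,335),(.025,.05))]:
    c=C[v0:v1,u0:u1].reshape(-1,3); c=c[(c[:,2]>z0)&(c[:,2]<z1)]
    if len(c)<5: print(n,len(c)); continue
    r=cv2.minAreaRect(c[:,:2].astype(np.float32)*1000); print(n,len(c),c.mean(0),r)
E
```

```text
a [0.6578 0.2232 0.05  ] [0.6584 0.2236 0.0475]
b [0.6661 0.092  0.05  ] [0.6681 0.0926 0.0422]
c [0.5628 0.1057 0.05  ] [0.5611 0.1049 0.0589]
crateTL [ 0.6613 -0.0419  0.09  ] [ 0.6616 -0.0419  0.089 ]
TR [ 0.6553 -0.2355  0.09  ] [ 0.6798 -0.2485 -0.0057]
BL [ 0.4657 -0.0254  0.09  ] [ 0.4732 -0.0252  0.0328]
BR [ 0.4551 -0.2195  0.09  ] [ 0.466  -0.2305  0.0022]
lat [ 0.677 -0.14   0.12 ] [ 0.6761 -0.1398  0.1232]
lidmid [0.4539 0.2816 0.04  ] [0.4538 0.2813 0.0416]
a 211 [0.6587 0.2231 0.049 ] ((658.921142578125, 224.19224548339844), (43.38869857788086, 43.64946746826172), 45.997196197509766)
b 207 [0.6673 0.0914 0.0491] ((667.5174560546875, 91.210205078125), (44.506736755371094, 43.06376647949219), 6.676797866821289)
c 214 [0.562  0.1056 0.0491] ((562.6613159179688, 105.58831024169922), (44.109291076660156, 42.97422790527344), 72.8755874633789)
rim 4695 [ 0.5745 -0.1287  0.0889] ((581.9766235351562, -128.56906127929688), (201.288330078125, 235.7406463623047), 84.82919311523438)
lip 472 [ 0.492  -0.1217  0.1074] ((572.6224365234375, -126.86756896972656), (196.01979064941406, 216.24935913085938), 84.6279525756836)
latchbar 213 [ 0.6807 -0.1369  0.1206] ((676.1734008789062, -124.49339294433594), (33.76346206665039, 106.61146545410156), 1.3363442420959473)
lid 3773 [0.4537 0.2867 0.0063] ((453.8670349121094, 288.52679443359375), (269.4490966796875, 281.5334167480469), 3.650017261505127)
bat 140 [0.4541 0.286  0.0384] ((454.7851867675781, 287.09979248046875), (71.22320556640625, 14.542603492736816), 69.62965393066406)
```

View pics/top0c.png

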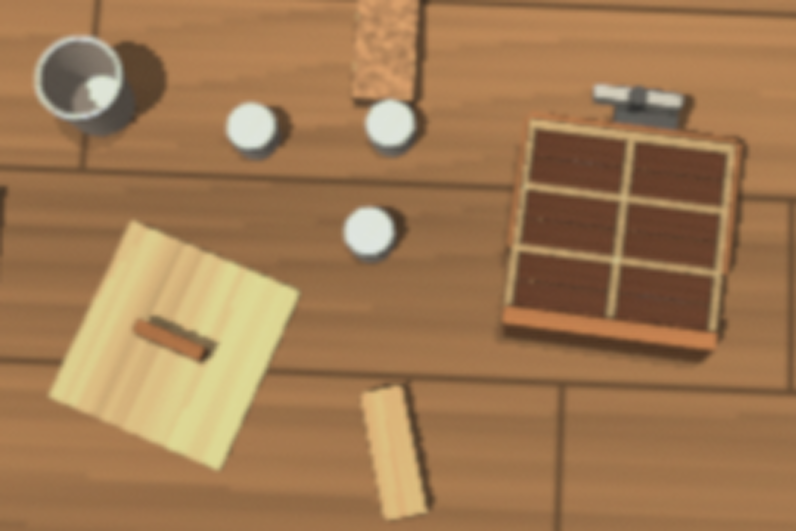

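Run:
```python
from h import *
np.set_printoptions(precision=4,suppress=True)
k=T("top"); f=lambda u,v,z: onz(k,160+u/2.95-.33,170+v/2.95-.33,z)
c=f(622.5,230,.09); p=f(639,96,.126); a=f(632,140,.09); b=f(611,318,.09); l=f(525,187,.09);r=f(727,212,.09);l2=f(515,247,.09);r2=f(722,272,.09)
print(c,p,np.linalg.norm((p-c)[:2]))
for n,v in [("pc",p-c),("x",a-b),("y",l-r),("y2",l2-r2)]: print(n,np.degrees(np.arctan2(v[1],v[0])))
s=T("scene"); im=cv2.imread("pics/scene0.png")
print(cloud(s,np.load("pics/scene0.npy"))[270,287])
th=np.radians(-5.1); ex=np.array([np.cos(th),np.sin(th)]); ey=np.array([-ex[1],ex[0]])
for j in (1,-1):
  for i in (-1,0,1): print(i,j,c[:2]+ex*58*i/1000+ey*46.5*j/1000)
```

```text
[ 0.5658 -0.1282  0.09  ] [ 0.683  -0.1374  0.126 ] 0.11749135271478896
pc -4.51470316274984
x -5.035660420587028
y 85.15996241266089
y2 85.38546617286569
[ 0.6945 -0.1376  0.1265]
-1 1 [ 0.5122 -0.0767]
0 1 [ 0.57   -0.0819]
1 1 [ 0.6277 -0.087 ]
-1 -1 [ 0.5039 -0.1694]
0 -1 [ 0.5617 -0.1745]
1 -1 [ 0.6195 -0.1797]
```

```bash
python3 -m creep '[[-1,36,44,0,0,0,-0.0476],[-1,36,44,0,0,0,-0.0476],[-1,36,44,0,0,0,-0.0476],[-1,36,44,0,0,0,-0.0476],[-1,36,44,0,0,0,-0.0476]]' ; python3 -m creep '[[-1,36,44,0,0,0,-0.0476],[-1,36,44,0,0,0,-0.0476],[-1,36,44,0,0,0,-0.0476],[-1,36,44,0,0,0,-0.0476],[-1,36,44,0,0,0,-0.0476]]'; python3 -m creep '[[-1,0,0,0,0,0,0],[-1,0,0,0,0,0,0]]'
```

```text
t: 0.72
eef_pos: [0.4379, -0.4024, 0.2107]
tool_rot: [-0.0, 0.997, 0.075, -0.0]
contact_force: [0.8, 0.1, 0.5]
gripper_width: 0.001
grasp_force: 0.0
t: 1.35
eef_pos: [0.6178, -0.1826, 0.2106]
tool_rot: [0.0, 0.999, -0.043, -0.0]
contact_force: [1.0, -1.1, -0.9]
gripper_width: 0.001
grasp_force: 0.0
t: 1.6
eef_pos: [0.6166, -0.1844, 0.2104]
tool_rot: [0.0, 0.999, -0.042, -0.001]
contact_force: [-0.1, -0.6, -0.1]
gripper_width: -0.001
grasp_force: 0.0
```

```bash
python3 -m creep '[[-1,3,5,-55,0,0,0],[-1,0,0,-50,0,0,0],[-1,0,0,-20,0,0,0],[-1,0,0,-20,0,0,0]]' ; python3 -m creep '[[-1,0,0,-3,0,0,0],[-1,0,0,-3,0,0,0],[-1,0,0,-3,0,0,0],[-1,0,0,-3,0,0,0]]'; python3 -m creep '[[-1,0,0,0,0,0,0]]'
```

```text
t: 2.1
eef_pos: [0.6204, -0.1807, 0.0661]
tool_rot: [0.0, 0.999, -0.043, 0.001]
contact_force: [0.2, -0.5, 1.1]
gripper_width: -0.001
grasp_force: 0.3
t: 2.6
eef_pos: [0.6207, -0.1792, 0.0547]
tool_rot: [0.0, 0.999, -0.043, 0.001]
contact_force: [-1.3, -0.9, 1.3]
gripper_width: -0.003
grasp_force: 0.2
t: 2.72
eef_pos: [0.6202, -0.179, 0.0541]
tool_rot: [-0.0, 0.999, -0.043, 0.0]
contact_force: [0.3, -0.8, -0.1]
gripper_width: 0.002
grasp_force: 0.2
```

```bash
python3 -m creep '[[-1,0,0,-5,0,0,0],[-1,0,0,-5,0,0,0],[-1,0,0,0,0,0,0]]'
```

```text
t: 3.1
eef_pos: [0.6196, -0.179, 0.0432]
tool_rot: [-0.0, 0.999, -0.043, -0.001]
contact_force: [-0.4, 0.3, -1.2]
gripper_width: 0.002
grasp_force: 0.7
```

```bash
python3 -m creep '[[-1,0,0,60,0,0,0],[-1,4,46,10,0,0,0],[-1,4,46,0,0,0,0],[-1,0,0,-20,0,0,0],[-1,0,0,-28,0,0,0]]' ; python3 -m creep '[[-1,0,0,-4,0,0,0],[-1,0,0,-4,0,0,0],[-1,0,0,-3,0,0,0],[-1,0,0,-3,0,0,0],[-1,0,0,0,0,0,0]]'
```

```text
t: 3.72
eef_pos: [0.6287, -0.087, 0.0659]
tool_rot: [0.0, 0.999, -0.042, 0.001]
contact_force: [0.4, -0.3, 0.7]
gripper_width: -0.0
grasp_force: 0.4
t: 4.35
eef_pos: [0.6282, -0.0872, 0.0522]
tool_rot: [0.0, 0.999, -0.043, 0.0]
contact_force: [0.3, -0.8, 0.3]
gripper_width: 0.0
grasp_force: 0.2
```

```bash
python3 -m creep '[[-1,0,0,-4,0,0,0],[-1,0,0,-4,0,0,0],[-1,0,0,0,0,0,0]]'; python3 -m creep '[[-1,0,0,60,0,0,0],[-1,-29,2,7,0,0,0],[-1,-29,3,0,0,0,0],[-1,0,0,-20,0,0,0],[-1,0,0,-25,0,0,0]]' ; python3 -m creep '[[-1,0,0,-4,0,0,0],[-1,0,0,-4,0,0,0],[-1,0,0,-3,0,0,0],[-1,0,0,-3,0,0,0],[-1,0,0,0,0,0,0]]'
```

```text
t: 4.72
eef_pos: [0.6277, -0.087, 0.0434]
tool_rot: [-0.0, 0.999, -0.043, -0.001]
contact_force: [-0.9, 0.6, -0.7]
gripper_width: -0.001
grasp_force: 0.6
t: 5.35
eef_pos: [0.5705, -0.0822, 0.0664]
tool_rot: [0.0, 0.999, -0.043, 0.001]
contact_force: [0.6, -0.8, 0.5]
gripper_width: -0.003
grasp_force: 0.3
t: 5.98
eef_pos: [0.5702, -0.0821, 0.0521]
tool_rot: [0.0, 0.999, -0.043, 0.0]
contact_force: [0.8, -0.1, -0.7]
gripper_width: 0.0
grasp_force: 0.2
```

```bash
python3 -m creep '[[-1,0,0,-4,0,0,0],[-1,0,0,-4,0,0,0],[-1,0,0,0,0,0,0]]'; python3 -m creep '[[-1,0,0,55,0,0,0],[-1,0,0,55,0,0,0],[1,-2,60,0,0,0,0],[1,-2,60,0,0,0,0],[1,-3,60,0,0,0,0]]' ; python3 -m creep '[[1,0,8,-40,0,0,0],[1,0,0,-40,0,0,0],[1,0,0,0,0,0,0],[1,0,0,0,0,0,0]]'
```

```text
t: 6.35
eef_pos: [0.5697, -0.0821, 0.0435]
tool_rot: [-0.0, 0.999, -0.043, -0.001]
contact_force: [0.0, 0.4, -1.0]
gripper_width: 0.0
grasp_force: 0.6
t: 6.98
eef_pos: [0.563, 0.0995, 0.1544]
tool_rot: [-0.0, 0.999, -0.043, 0.0]
contact_force: [0.7, 0.8, -0.4]
gripper_width: 0.637
grasp_force: 0.0
t: 7.48
eef_pos: [0.564, 0.1058, 0.0752]
tool_rot: [-0.0, 0.999, -0.043, 0.001]
contact_force: [-0.3, 0.3, -0.0]
gripper_width: 1.001
grasp_force: 0.0
```

Run:
```python
from h import *
k=T("wrist"); im,d=read_camera("wrist"); cv2.imwrite("pics/w1.png",im[:,:,::-1]); C=cloud(k,d).reshape(-1,3)
m=(C[:,2]>.04)&(C[:,2]<.058)
c=C[m]; print(get_obs()["eef_pos"])
for n,x,y in [("a",.6587,.2232),("b",.667,.091),("c",.5624,.1056)]:
    s=c[np.hypot(c[:,0]-x,c[:,1]-y)<.04]
    if len(s)>20: print(n,len(s),cv2.minEnclosingCircle(s[:,:2].astype(np.float32)*1000),s[:,2].max())
k=T("top"); im,d=read_camera("top"); C=cloud(k,d).reshape(-1,3); c=C[(C[:,2]>.042)&(C[:,2]<.058)]
for n,x,y in [("a",.6587,.2232),("b",.667,.091),("c",.5624,.1056)]:
    s=c[np.hypot(c[:,0]-x,c[:,1]-y)<.04]
    if len(s)>20: print("top",n,len(s),cv2.minEnclosingCircle(s[:,:2].astype(np.float32)*1000),s[:,2].max())
```

```text
[0.56447525 0.10584414 0.07571383]
a 8456 ((659.8984985351562, 224.42689514160156), 23.13111686706543) 0.05252534387149574
b 8233 ((668.7063598632812, 93.09941101074219), 22.924514770507812) 0.052720510786160274
c 5411 ((563.8565063476562, 107.3211441040039), 22.936893463134766) 0.05226320833688389
top a 126 ((659.6638793945312, 225.031982421875), 22.663715362548828) 0.057912097839136534
top b 42 ((671.3077392578125, 80.8355484008789), 18.20686912536621) 0.056489992823441915
```

View pics/w1.png

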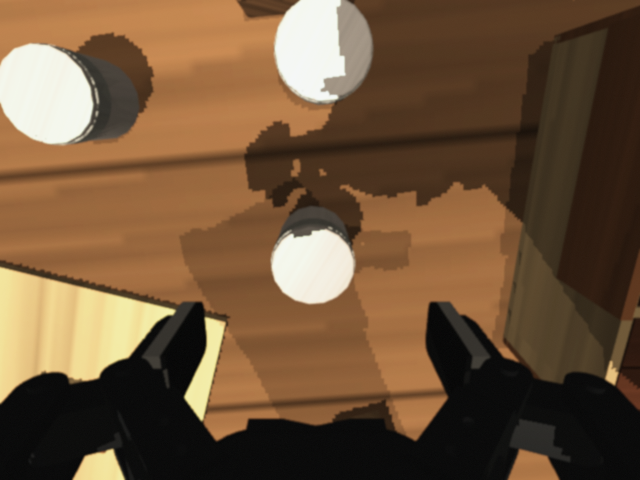

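The wrist view shows tin c between the open fingers at about (313,260), with tins b at (323,50) and a at (50,95). The fingers are clear of the lid, so I can grasp.

```bash
python3 -m creep '[[1,-1,1,-40,0,0,0],[1,0,0,-17,0,0,0],[-1,0,0,0,0,0,0],[-1,0,0,0,0,0,0],[-1,0,0,0,0,0,0]]' 40; python3 -m creep '[[-1,0,0,0,0,0,0],[-1,0,0,40,0,0,0],[-1,0,0,60,0,0,0],[-1,0,0,40,0,0,0],[-1,0,0,0,0,0,0]]'
```

```text
t: 8.2
eef_pos: [0.5633, 0.1071, 0.0186]
tool_rot: [-0.0, 0.999, -0.043, 0.001]
contact_force: [-0.8, -0.4, 3.8]
gripper_width: 0.506
grasp_force: 40.1
t: 8.82
eef_pos: [0.5646, 0.1075, 0.1611]
tool_rot: [-0.001, 0.999, -0.043, 0.004]
contact_force: [-0.7, 0.2, -2.3]
gripper_width: 0.504
grasp_force: 41.7
```

```bash
python3 -m creep '[[-1,1,-48,0,0,0,0],[-1,1,-47,0,0,0,0],[-1,2,-47,0,0,0,0],[-1,2,-47,0,0,0,0],[-1,0,0,0,0,0,0]]'; python3 -m creep '[[-1,0,0,-45,0,0,0],[-1,0,0,0,0,0,0]]'
```

```text
t: 9.45
eef_pos: [0.5667, -0.0877, 0.1557]
tool_rot: [0.001, 0.999, -0.046, -0.001]
contact_force: [0.4, 0.7, -1.6]
gripper_width: 0.5
grasp_force: 41.7
t: 9.7
eef_pos: [0.5659, -0.0812, 0.1092]
tool_rot: [-0.0, 0.999, -0.042, -0.003]
contact_force: [-0.4, 0.2, -1.1]
gripper_width: 0.507
grasp_force: 41.7
```

```bash
python3 -m creep '[[-1,4,0,-10,0,0,0],[-1,0,0,-17,0,0,0],[-1,0,0,-17,0,0,0],[-1,0,0,-17,0,0,0],[-1,0,0,-12,0,0,0]]'; python3 -m creep '[[-1,0,0,-6,0,0,0],[-1,0,0,0,0,0,0]]'
```

```text
t: 10.32
eef_pos: [0.5716, -0.0821, 0.0375]
tool_rot: [-0.0, 0.999, -0.043, -0.001]
contact_force: [-1.1, 0.3, 1.4]
gripper_width: 0.503
grasp_force: 41.8
t: 10.58
eef_pos: [0.5716, -0.0821, 0.0324]
tool_rot: [-0.0, 0.999, -0.043, -0.001]
contact_force: [-1.3, -0.4, -3.4]
gripper_width: 0.503
grasp_force: 41.7
```

```bash
python3 -m creep '[[-1,0,0,-4,0,0,0],[0.18,0,0,0,0,0,0],[0.18,0,0,0,0,0,0],[0.18,0,0,0,0,0,0]]'; python3 -m creep '[[0.18,0,0,30,0,0,0],[0.18,0,0,50,0,0,0],[0.18,0,0,50,0,0,0],[1,0,0,0,0,0,0]]'
```

```text
t: 11.08
eef_pos: [0.5729, -0.0822, 0.0295]
tool_rot: [0.0, 0.999, -0.043, 0.001]
contact_force: [0.8, 0.7, 0.7]
gripper_width: 0.591
grasp_force: 0.6
t: 11.58
eef_pos: [0.5755, -0.0823, 0.1638]
tool_rot: [0.0, 0.999, -0.043, 0.005]
contact_force: [0.2, 0.7, -0.9]
gripper_width: 0.787
grasp_force: 0.0
```

```bash
python3 -m creep '[[1,24,44,0,0,0,0],[1,24,44,0,0,0,0],[1,24,44,0,0,0,0],[1,24,42,0,0,0,0],[1,0,0,-40,0,0,0]]'; python3 -m creep '[[1,0,0,-50,0,0,0],[1,0,0,0,0,0,0]]'
python3 - <<'E'
from h import *
k=T("wrist"); im,d=read_camera("wrist"); C=cloud(k,d).reshape(-1,3)
c=C[(C[:,2]>.04)&(C[:,2]<.058)]; print(get_obs()["eef_pos"])
for n,x,y in [("a",.6598,.2245),("b",.668,.0925)]:
    s=c[np.hypot(c[:,0]-x,c[:,1]-y)<.032]
    if len(s)>20: print(n,len(s),cv2.minEnclosingCircle(s[:,:2].astype(np.float32)*1000),s[:,2].max())
E
```

```text
t: 12.2
eef_pos: [0.6714, 0.0988, 0.1207]
tool_rot: [-0.002, 0.999, -0.039, 0.003]
contact_force: [0.4, -0.4, -0.9]
gripper_width: 0.999
grasp_force: 0.0
t: 12.45
eef_pos: [0.664, 0.0912, 0.0641]
tool_rot: [0.001, 0.999, -0.042, -0.005]
contact_force: [0.2, 0.7, 0.8]
gripper_width: 0.999
grasp_force: 0.0
[0.66648052 0.09152662 0.06721592]
a 6290 ((660.2730712890625, 224.31842041015625), 23.511137008666992) 0.05216041282511852
b 6124 ((669.2201538085938, 93.27423095703125), 22.904438018798828) 0.05211757199577202
```

Grasp tin b; then carry it to cell (1,1) at (0.628,-0.087).

```bash
python3 -m creep '[[1,1,1,-30,0,0,0],[1,0,0,-19,0,0,0],[-1,0,0,0,0,0,0],[-1,0,0,0,0,0,0],[-1,0,0,0,0,0,0]]' 40; python3 -m creep '[[-1,0,0,0,0,0,0],[-1,0,0,40,0,0,0],[-1,0,0,60,0,0,0],[-1,0,0,40,0,0,0],[-1,0,0,0,0,0,0]]'; python3 -m creep '[[-1,-10,-45,0,0,0,0],[-1,-10,-45,0,0,0,0],[-1,-10,-45,0,0,0,0],[-1,-10,-45,0,0,0,0],[-1,0,0,0,0,0,0]]'; python3 -m creep '[[-1,0,0,-45,0,0,0],[-1,0,0,0,0,0,0]]'
```

```text
t: 13.12
eef_pos: [0.6703, 0.0932, 0.0219]
tool_rot: [-0.0, 0.999, -0.043, 0.001]
contact_force: [-0.7, 0.6, 4.2]
gripper_width: 0.497
grasp_force: 40.1
t: 13.75
eef_pos: [0.6717, 0.0934, 0.1646]
tool_rot: [-0.001, 0.999, -0.043, 0.004]
contact_force: [0.9, 0.7, -1.8]
gripper_width: 0.5
grasp_force: 41.4
t: 14.38
eef_pos: [0.6267, -0.0935, 0.1585]
tool_rot: [0.002, 0.999, -0.047, -0.002]
contact_force: [1.1, 1.0, -1.7]
gripper_width: 0.498
grasp_force: 41.4
t: 14.62
eef_pos: [0.6264, -0.086, 0.1114]
tool_rot: [-0.0, 0.999, -0.042, -0.003]
contact_force: [-0.7, 0.5, -1.1]
gripper_width: 0.498
grasp_force: 41.5
```

```bash
python3 -m creep '[[-1,1,-1,-10,0,0,0],[-1,0,0,-17,0,0,0],[-1,0,0,-17,0,0,0],[-1,0,0,-17,0,0,0],[-1,0,0,-12,0,0,0]]'; python3 -m creep '[[-1,0,0,-6,0,0,0],[-1,0,0,0,0,0,0]]'
```

```text
t: 15.25
eef_pos: [0.6425, -0.0887, 0.0527]
tool_rot: [0.0, 0.999, -0.043, 0.012]
contact_force: [1.1, 6.7, 61.9]
gripper_width: 0.505
grasp_force: 94.4
t: 15.5
eef_pos: [0.6431, -0.0891, 0.0476]
tool_rot: [0.0, 0.999, -0.043, 0.013]
contact_force: [-0.5, 0.1, 53.9]
gripper_width: 0.498
grasp_force: 86.7
```

```bash
python3 -m creep '[[-1,0,0,20,0,0,0],[-1,0,0,20,0,0,0],[-1,0,0,0,0,0,0]]'; python3 -m creep '[[-1,0,0,30,0,0,0],[-1,0,0,50,0,0,0],[-1,0,0,0,0,0,0]]'
python3 - <<'E'
from h import *
im,d=read_camera("wrist"); cv2.imwrite("pics/w2.png",im[:,:,::-1])
im2,d=read_camera("scene"); cv2.imwrite("pics/s2.png",cv2.resize(im2[150:350,200:470,::-1],None,fx=2.9,fy=2.9,interpolation=cv2.INTER_CUBIC))
print(get_obs())
E
```

```text
t: 15.88
eef_pos: [0.6367, -0.0884, 0.0801]
tool_rot: [0.0, 0.999, -0.043, 0.007]
contact_force: [8.0, -0.5, 11.5]
gripper_width: 0.5
grasp_force: 79.0
t: 16.25
eef_pos: [0.633, -0.0884, 0.1596]
tool_rot: [0.0, 0.999, -0.043, 0.004]
contact_force: [0.9, -0.1, -1.9]
gripper_width: 0.501
grasp_force: 76.2
{'t': 16.35, 'q': array([ 0.11403713,  0.46987211, -0.09883945,  1.70171704,  0.05425309,
        0.97301271, -1.66080282]), 'joint_vel': array([ 0.00179243,  0.02539505,  0.00020324,  0.02686308,  0.00119231,
        0.00313411, -0.00105376]), 'joint_torque': array([ 1.67635095e-02, -6.05960727e+01, -1.59074608e-01, -2.80695212e+01,
        1.42916827e-02, -3.80773481e-02,  2.21442700e-03]), 'eef_pos': array([ 0.62978804, -0.08816102,  0.15536081]), 'tool_rot': array([ 7.49448852e-05,  9.99090897e-01, -4.26303228e-02, -1.74457248e-04]), 'contact_force': array([-1.1431647 ,  0.53417334, -1.94729692]), 'torque': array([ 0.00349743,  0.03887752, -0.02187641]), 'grasp_force': 76.22821927070618, 'gripper_width': 0.5034631319216328}
```

View pics/s2.png

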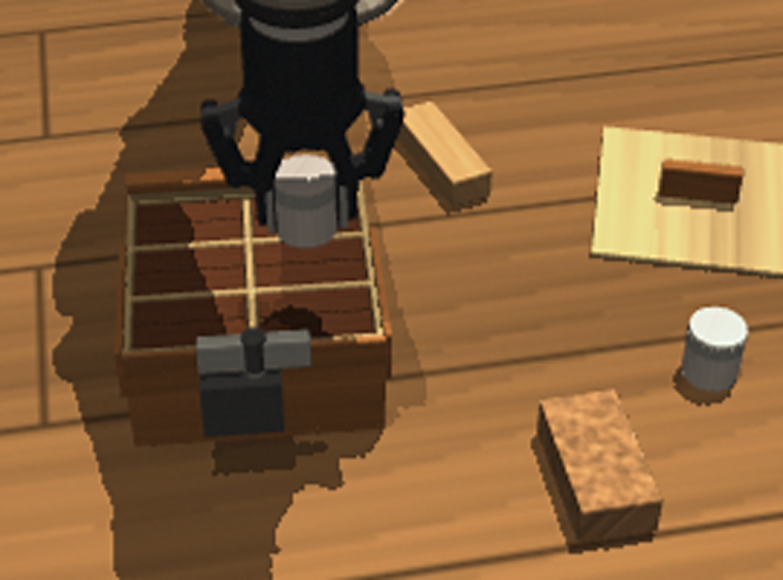

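View pics/w2.png

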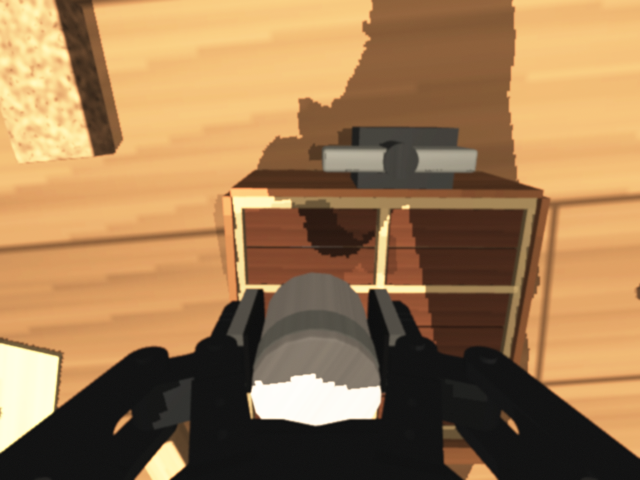

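The scene crop shows the tin still held, bottom end near (305,240) and top near (305,165). The wrist view shows it between the pads, spanning (315,275) to (318,410), possibly tilted. The flaps over the crate are intact. I'll measure the tin's tilt and height in the hand.

Run:
```python
from h import *
np.set_printoptions(precision=4,suppress=True)
o=get_obs(); print(o["eef_pos"],o["t"])
q=o["tool_rot"]; Rt=R.from_quat([q[1],q[2],q[3],q[0]]).as_matrix()
def plane(s):
    c=s.mean(0); n=np.linalg.svd(s-c,full_matrices=False)[2][2]; return c,n*np.sign(n[2])
for cam in ("scene","wrist"):
    k=T(cam); im,d=read_camera(cam); C=cloud(k,d)
    L=(C-o["eef_pos"])@Rt   # tool coords
    m=(abs(L[...,0])<.04)&(abs(L[...,1])<.019)&(L[...,2]>-.06)&(L[...,2]<.05)&(d>0)
    p=L[m]; print(cam,m.sum(),p.min(0),p.max(0))
    for y0 in (-.008,0,.008):
        s=p[abs(p[:,1]-y0)<.003]
        s=s[np.argsort(s[:,2])]; print(y0,s[::max(1,len(s)//14)][:,[0,2]].round(4).tolist())
```

```text
[ 0.6298 -0.0882  0.1554] 16.35
scene 538 [-0.0344 -0.0187 -0.06  ] [ 0.0125  0.019  -0.0079]
-0.008 [[-0.0083, -0.0599], [-0.0288, -0.0592], [0.0058, -0.0582], [0.0021, -0.0578], [-0.0248, -0.0573], [-0.0062, -0.0565], [0.0063, -0.0535], [0.0074, -0.0492], [0.0059, -0.0428], [0.0069, -0.0358], [0.006, -0.0297], [0.0083, -0.0265], [0.008, -0.0209], [0.0078, -0.0154], [0.0047, -0.01]]
0 [[0.0002, -0.0596], [0.0026, -0.0587], [-0.0045, -0.0585], [0.0014, -0.0579], [-0.0254, -0.0575], [-0.0205, -0.0563], [-0.0342, -0.0559], [0.0084, -0.0535], [0.0104, -0.0472], [0.0108, -0.0422], [0.0094, -0.0358], [0.0072, -0.0285], [0.0091, -0.025], [0.0091, -0.0195], [0.01, -0.0151]]
0.008 [[-0.0064, -0.0599], [0.0023, -0.0591], [-0.0145, -0.0586], [-0.012, -0.058], [-0.0162, -0.0577], [-0.0209, -0.0563], [0.0081, -0.0539], [0.0064, -0.0496], [0.0087, -0.0461], [0.0082, -0.0406], [0.0098, -0.0342], [0.0088, -0.0309], [0.0081, -0.0251], [0.0086, -0.02], [0.0084, -0.0147]]
wrist 14610 [-0.028 -0.019 -0.059] [ 0.0101  0.019  -0.0067]
-0.008 [[-0.0017, -0.0585], [0.0, -0.0572], [-0.0067, -0.0569], [-0.01, -0.0568], [0.0022, -0.0566], [-0.0067, -0.0564], [-0.0089, -0.0562], [-0.0055, -0.056], [-0.0225, -0.0556], [0.006, -0.0532], [0.0084, -0.0478], [0.0071, -0.0399], [0.007, -0.0312], [0.0078, -0.0214], [0.0084, -0.0095]]
0 [[0.0042, -0.059], [-0.0057, -0.0572], [0.0047, -0.0569], [0.0086, -0.0567], [-0.0066, -0.0566], [-0.0239, -0.0564], [-0.0093, -0.0562], [0.0007, -0.056], [-0.0041, -0.0557], [0.0086, -0.0539], [0.0085, -0.0487], [0.0089, -0.0411], [0.0091, -0.0321], [0.0093, -0.0217], [0.0097, -0.0093]]
0.008 [[0.007, -0.0582], [-0.0019, -0.0571], [0.0005, -0.0569], [0.0041, -0.0567], [-0.0234, -0.0565], [0.0054, -0.0563], [-0.015, -0.0561], [-0.0205, -0.0559], [-0.0086, -0.0555], [0.0062, -0.053], [0.0094, -0.0476], [0.008, -0.0394], [0.0072, -0.0308], [0.008, -0.0209], [0.0073, -0.0082]]
```

The tin is still upright in the hand. It was pushed up about 29 mm by a hard stop at z≈0.055, which suggests something is in cell (1,1). I'll set this tin back on the bench and probe the cell again.

```bash
python3 -m creep '[[-1,10,45,0,0,0,0],[-1,10,45,0,0,0,0],[-1,10,45,0,0,0,0],[-1,10,45,0,0,0,0],[-1,0,0,-50,0,0,0]]'; python3 -m creep '[[-1,0,0,-50,0,0,0],[-1,0,0,-30,0,0,0],[-1,0,0,-10,0,0,0],[-1,0,0,0,0,0,0]]'
```

```text
t: 17.08
eef_pos: [0.6728, 0.0996, 0.1077]
tool_rot: [-0.003, 0.999, -0.039, 0.003]
contact_force: [0.5, -0.5, -2.6]
gripper_width: 0.499
grasp_force: 76.2
t: 17.58
eef_pos: [0.6696, 0.0918, 0.0151]
tool_rot: [0.0, 0.999, -0.043, -0.001]
contact_force: [0.7, -0.4, -1.7]
gripper_width: 0.503
grasp_force: 76.2
```

```bash
python3 -m creep '[[-1,0,0,-9,0,0,0],[-1,0,0,0,0,0,0],[1,0,0,0,0,0,0],[1,0,0,0,0,0,0],[1,0,0,0,0,0,0]]'; python3 -m creep '[[1,0,0,40,0,0,0],[1,0,0,50,0,0,0],[-1,0,0,50,0,0,0],[-1,0,0,0,0,0,0]]'
python3 - <<'E'
from h import *
k=T("wrist"); im,d=read_camera("wrist"); C=cloud(k,d).reshape(-1,3)
c=C[(C[:,2]>.04)&(C[:,2]<.058)]; print(get_obs()["eef_pos"])
for n,x,y in [("a",.6598,.2245),("b",.656,.0925)]:
    s=c[np.hypot(c[:,0]-x,c[:,1]-y)<.032]
    if len(s)>20: print(n,len(s),cv2.minEnclosingCircle(s[:,:2].astype(np.float32)*1000),s[:,2].max())
E
```

```text
t: 18.2
eef_pos: [0.6705, 0.092, 0.0075]
tool_rot: [-0.0, 0.999, -0.043, 0.0]
contact_force: [0.2, -0.2, -0.3]
gripper_width: 0.999
grasp_force: 0.0
t: 18.7
eef_pos: [0.6735, 0.0926, 0.1526]
tool_rot: [-0.001, 0.999, -0.043, 0.005]
contact_force: [-0.5, 0.4, 0.3]
gripper_width: 0.606
grasp_force: 0.0
[0.67163798 0.09212886 0.14964505]
a 2945 ((660.6744384765625, 224.84576416015625), 23.17518424987793) 0.0527213934759751
b 2857 ((659.4508056640625, 92.48259735107422), 22.87005043029785) 0.0522124896562321
```

```bash
python3 -m creep '[[-1,-11,-45,0,0,0,0],[-1,-11,-45,0,0,0,0],[-1,-11,-45,0,0,0,0],[-1,-10,-44,0,0,0,0],[-1,0,0,-40,0,0,0]]'; python3 -m creep '[[-1,0,0,-20,0,0,0],[-1,0,0,-20,0,0,0],[-1,0,0,-5,0,0,0],[-1,0,0,0,0,0,0]]';  python3 -m creep '[[-1,0,0,-4,0,0,0],[-1,0,0,-4,0,0,0],[-1,0,0,-4,0,0,0],[-1,0,0,-4,0,0,0],[-1,0,0,0,0,0,0]]'
```

```text
t: 19.38
eef_pos: [0.6278, -0.0935, 0.1082]
tool_rot: [0.002, 0.999, -0.046, 0.002]
contact_force: [0.4, 0.0, -0.8]
gripper_width: -0.001
grasp_force: 0.0
t: 19.88
eef_pos: [0.6274, -0.0865, 0.062]
tool_rot: [-0.0, 0.999, -0.042, -0.0]
contact_force: [-0.2, -0.3, 0.3]
gripper_width: 0.006
grasp_force: 0.2
t: 20.5
eef_pos: [0.6267, -0.0871, 0.0455]
tool_rot: [0.0, 0.999, -0.043, -0.0]
contact_force: [-0.8, -0.4, -0.3]
gripper_width: 0.002
grasp_force: 0.3
```

```bash
python3 -m creep '[[-1,0,0,-12,0,0,0],[-1,0,8,0,0,0,0],[-1,0,8,0,0,0,0],[-1,0,7,0,0,0,0],[-1,0,0,0,0,0,0]]'; python3 -m creep '[[-1,0,-10,0,0,0,0],[-1,0,-13,0,0,0,0],[-1,0,-8,0,0,0,0],[-1,0,-8,0,0,0,0],[-1,0,-7,0,0,0,0]]';  python3 -m creep '[[-1,0,0,0,0,0,0]]'
```

```text
t: 21.12
eef_pos: [0.6331, -0.0678, 0.0403]
tool_rot: [0.002, 0.999, -0.044, 0.006]
contact_force: [-3.5, -6.2, 36.2]
gripper_width: 0.003
grasp_force: 16.8
t: 21.75
eef_pos: [0.6341, -0.1046, 0.0405]
tool_rot: [-0.003, 0.999, -0.041, 0.006]
contact_force: [-5.3, 12.8, 39.5]
gripper_width: 0.002
grasp_force: 16.1
t: 21.88
eef_pos: [0.6339, -0.1072, 0.0401]
tool_rot: [-0.002, 0.999, -0.042, 0.007]
contact_force: [-2.1, 5.9, 33.8]
gripper_width: 0.001
grasp_force: 14.6
```

```bash
python3 -m creep '[[-1,0,0,40,0,0,0],[-1,0,0,40,0,0,0],[-1,-7,-35,0,0,0,0],[-1,0,-35,0,0,0,0],[-1,0,0,-30,0,0,0]]'; python3 -m creep '[[-1,0,0,-20,0,0,0],[-1,0,0,-15,0,0,0],[-1,0,0,-4,0,0,0],[-1,0,0,-4,0,0,0],[-1,0,0,0,0,0,0]]'
```

```text
t: 22.5
eef_pos: [0.6214, -0.1854, 0.0855]
tool_rot: [0.002, 0.999, -0.045, 0.002]
contact_force: [-0.1, 1.1, -0.8]
gripper_width: -0.0
grasp_force: 0.0
t: 23.12
eef_pos: [0.6204, -0.1799, 0.0412]
tool_rot: [-0.0, 0.999, -0.042, 0.0]
contact_force: [0.2, -0.2, -0.5]
gripper_width: -0.003
grasp_force: 0.7
```

```bash
python3 -m creep '[[-1,0,0,-4,0,0,0],[-1,0,0,-4,0,0,0],[-1,0,0,0,0,0,0]]';python3 -m creep '[[-1,0,0,-4,0,0,0],[-1,0,0,-4,0,0,0],[-1,0,0,0,0,0,0]]'
```

```text
t: 23.5
eef_pos: [0.6199, -0.1802, 0.0327]
tool_rot: [-0.0, 0.999, -0.043, -0.0]
contact_force: [1.1, -0.6, -0.8]
gripper_width: -0.001
grasp_force: 0.7
t: 23.88
eef_pos: [0.6198, -0.18, 0.0245]
tool_rot: [-0.0, 0.999, -0.043, -0.0]
contact_force: [0.5, -0.4, 0.0]
gripper_width: 0.004
grasp_force: 0.7
```

```bash
python3 -m creep '[[-1,0,0,45,0,0,0],[-1,0,0,42,0,0,0],[-1,-29,2,0,0,0,0],[-1,-29,3,0,0,0,0],[-1,0,0,-30,0,0,0]]'; python3 -m creep '[[-1,0,0,-20,0,0,0],[-1,0,0,-15,0,0,0],[-1,0,0,-4,0,0,0],[-1,0,0,-4,0,0,0],[-1,0,0,0,0,0,0]]';python3 -m creep '[[-1,0,0,-4,0,0,0],[-1,0,0,-4,0,0,0],[-1,0,0,0,0,0,0]]'
```

```text
t: 24.5
eef_pos: [0.562, -0.1759, 0.084]
tool_rot: [0.001, 0.999, -0.043, 0.002]
contact_force: [0.9, -0.5, 0.6]
gripper_width: 0.002
grasp_force: 0.0
t: 25.12
eef_pos: [0.5624, -0.1752, 0.0392]
tool_rot: [0.0, 0.999, -0.043, 0.0]
contact_force: [-0.0, 0.9, -1.4]
gripper_width: 0.0
grasp_force: 0.7
t: 25.5
eef_pos: [0.5619, -0.1751, 0.0307]
tool_rot: [-0.0, 0.999, -0.043, -0.0]
contact_force: [0.0, 0.4, -1.0]
gripper_width: 0.001
grasp_force: 0.7
```

```bash
python3 -m creep '[[-1,0,0,60,0,0,0],[-1,0,0,60,0,0,0],[1,20,54,0,0,0,0],[1,20,54,0,0,0,0],[1,20,54,0,0,0,0]]'; python3 -m creep '[[1,20,54,0,0,0,0],[1,17,52,0,0,0,0],[1,0,0,-40,0,0,0],[1,0,0,-45,0,0,0],[1,0,0,0,0,0,0]]';python3 - <<'E'
from h import *
k=T("wrist"); im,d=read_camera("wrist"); C=cloud(k,d).reshape(-1,3)
c=C[(C[:,2]>.04)&(C[:,2]<.058)]; print(get_obs()["eef_pos"])
for n,x,y in [("a",.6598,.2245),("b",.6595,.0925)]:
    s=c[np.hypot(c[:,0]-x,c[:,1]-y)<.032]
    if len(s)>20: print(n,len(s),cv2.minEnclosingCircle(s[:,:2].astype(np.float32)*1000),s[:,2].max())
E
```

```text
t: 26.12
eef_pos: [0.6227, -0.0117, 0.1515]
tool_rot: [0.0, 0.999, -0.043, 0.0]
contact_force: [0.0, -0.5, -1.1]
gripper_width: 0.636
grasp_force: 0.0
t: 26.75
eef_pos: [0.6559, 0.0923, 0.0624]
tool_rot: [0.001, 0.999, -0.042, -0.004]
contact_force: [0.3, 0.0, 0.2]
gripper_width: 0.998
grasp_force: 0.0
[0.65808733 0.09255019 0.06510512]
a 6595 ((660.5787353515625, 224.5489044189453), 23.25000762939453) 0.05236908975928811
b 6183 ((659.2316284179688, 92.2056655883789), 22.88091278076172) 0.0522321367748044
```

```bash
python3 -m creep '[[1,0,0,-30,0,0,0],[1,0,0,-16,0,0,0],[-1,0,0,0,0,0,0],[-1,0,0,0,0,0,0],[-1,0,0,0,0,0,0]]' 40; python3 -m creep '[[-1,0,0,0,0,0,0],[-1,0,0,45,0,0,0],[-1,0,0,60,0,0,0],[-1,0,0,35,0,0,0],[-1,0,0,0,0,0,0]]'; python3 -m creep '[[-1,-8,-55,0,0,0,0],[-1,-8,-54,0,0,0,0],[-1,-8,-54,0,0,0,0],[-1,-8,-54,0,0,0,0],[-1,-7,-54,0,0,0,0]]'; python3 -m creep '[[-1,0,0,-48,0,0,0],[-1,0,0,0,0,0,0],[-1,0,0,0,0,0,0]]'
```

```text
t: 27.42
eef_pos: [0.6604, 0.0931, 0.0218]
tool_rot: [-0.0, 0.999, -0.043, 0.001]
contact_force: [-2.0, -0.7, 5.2]
gripper_width: 0.498
grasp_force: 40.1
t: 28.05
eef_pos: [0.6614, 0.0934, 0.1641]
tool_rot: [-0.001, 0.999, -0.043, 0.003]
contact_force: [0.5, 0.1, -2.2]
gripper_width: 0.5
grasp_force: 41.4
t: 28.68
eef_pos: [0.6186, -0.1796, 0.1584]
tool_rot: [-0.0, 0.999, -0.043, -0.001]
contact_force: [0.5, 0.1, -1.8]
gripper_width: 0.5
grasp_force: 41.4
t: 29.05
eef_pos: [0.6202, -0.1766, 0.1122]
tool_rot: [-0.001, 0.999, -0.042, -0.001]
contact_force: [1.1, -0.3, -1.3]
gripper_width: 0.502
grasp_force: 41.5
```

```bash
python3 -m creep '[[-1,0,-2,-17,0,0,0],[-1,0,0,-17,0,0,0],[-1,0,0,-6,0,0,0]]'; python3 -m creep '[[-1,0,0,-6,0,0,0],[-1,0,0,-6,0,0,0]]'
```

```text
t: 29.42
eef_pos: [0.6197, -0.1797, 0.0705]
tool_rot: [-0.0, 0.999, -0.042, -0.001]
contact_force: [1.1, -0.1, -0.1]
gripper_width: 0.497
grasp_force: 41.6
t: 29.68
eef_pos: [0.6202, -0.1802, 0.0597]
tool_rot: [0.0, 0.999, -0.043, 0.0]
contact_force: [-0.0, -0.1, -1.1]
gripper_width: 0.498
grasp_force: 41.6
```

Clear. Continue to about 3 mm above the floor and release.

```bash
python3 -m creep '[[-1,0,0,-15,0,0,0],[-1,0,0,-10,0,0,0],[-1,0,0,-3,0,0,0],[-1,0,0,0,0,0,0]]'; python3 -m creep '[[0.18,0,0,0,0,0,0],[0.18,0,0,0,0,0,0],[0.18,0,0,0,0,0,0]]'; python3 -m creep '[[0.18,0,0,30,0,0,0],[0.18,0,0,50,0,0,0],[0.18,0,0,50,0,0,0],[1,0,0,0,0,0,0]]'
```

```text
t: 30.18
eef_pos: [0.6195, -0.18, 0.0314]
tool_rot: [-0.0, 0.999, -0.043, -0.001]
contact_force: [0.4, -0.2, -3.0]
gripper_width: 0.5
grasp_force: 42.2
t: 30.55
eef_pos: [0.6205, -0.1803, 0.0325]
tool_rot: [0.0, 0.999, -0.043, 0.0]
contact_force: [0.1, -0.6, -0.8]
gripper_width: 0.589
grasp_force: 0.5
t: 31.05
eef_pos: [0.6235, -0.1809, 0.1675]
tool_rot: [0.001, 0.999, -0.043, 0.005]
contact_force: [-0.4, -0.2, -0.6]
gripper_width: 0.785
grasp_force: 0.0
```

```bash
python3 -m creep '[[1,5,50,0,0,0,0],[1,5,50,0,0,0,0],[1,5,51,0,0,0,0],[1,5,51,0,0,0,0],[1,5,51,0,0,0,0]]'; python3 -m creep '[[1,5,51,0,0,0,0],[1,5,50,0,0,0,0],[1,5,50,0,0,0,0],[1,0,0,-45,0,0,0],[1,0,0,-48,0,0,0]]';python3 -m creep '[[1,0,0,0,0,0,0],[1,0,0,0,0,0,0]]';python3 - <<'E'
from h import *
k=T("wrist"); im,d=read_camera("wrist"); C=cloud(k,d).reshape(-1,3)
c=C[(C[:,2]>.04)&(C[:,2]<.058)]; print(get_obs()["eef_pos"])
for n,x,y in [("a",.6598,.2245)]:
    s=c[np.hypot(c[:,0]-x,c[:,1]-y)<.032]
    if len(s)>20: print(n,len(s),cv2.minEnclosingCircle(s[:,:2].astype(np.float32)*1000),s[:,2].max())
E
```

```text
t: 31.68
eef_pos: [0.6448, 0.0744, 0.1614]
tool_rot: [0.0, 0.999, -0.043, -0.0]
contact_force: [-0.0, 0.2, -1.0]
gripper_width: 1.0
grasp_force: 0.0
t: 32.3
eef_pos: [0.6602, 0.2252, 0.068]
tool_rot: [-0.0, 0.999, -0.042, 0.001]
contact_force: [-0.0, 0.0, -0.1]
gripper_width: 1.001
grasp_force: 0.0
t: 32.55
eef_pos: [0.6611, 0.2241, 0.0704]
tool_rot: [-0.0, 0.999, -0.043, 0.001]
contact_force: [0.7, -0.4, 0.5]
gripper_width: 0.999
grasp_force: 0.0
[0.66167607 0.22434682 0.07133252]
a 5658 ((660.4616088867188, 225.179443359375), 23.010446548461914) 0.051936232638575996
```

```bash
python3 -m creep '[[1,-1,0,-30,0,0,0],[1,0,0,-20,0,0,0],[-1,0,0,0,0,0,0],[-1,0,0,0,0,0,0],[-1,0,0,0,0,0,0]]' 40; python3 -m creep '[[-1,0,0,0,0,0,0],[-1,0,0,45,0,0,0],[-1,0,0,60,0,0,0],[-1,0,0,40,0,0,0],[-1,-12,-50,0,0,0,0]]'; python3 -m creep '[[-1,-12,-50,0,0,0,0],[-1,-12,-50,0,0,0,0],[-1,-12,-50,0,0,0,0],[-1,-12,-50,0,0,0,0],[-1,-12,-50,0,0,0,0]]';python3 -m creep '[[-1,-13,-50,0,0,0,0],[-1,-13,-49,0,0,0,0],[-1,0,0,0,0,0,0],[-1,0,0,-48,0,0,0],[-1,0,0,0,0,0,0]]'
```

```text
t: 33.22
eef_pos: [0.6603, 0.2244, 0.0208]
tool_rot: [-0.001, 0.999, -0.043, 0.001]
contact_force: [-1.2, 0.6, 4.4]
gripper_width: 0.505
grasp_force: 40.2
t: 33.85
eef_pos: [0.6491, 0.1802, 0.1687]
tool_rot: [-0.003, 0.999, -0.039, 0.004]
contact_force: [0.3, -0.4, -1.3]
gripper_width: 0.497
grasp_force: 41.7
t: 34.48
eef_pos: [0.5863, -0.0778, 0.1641]
tool_rot: [0.0, 0.999, -0.043, 0.0]
contact_force: [0.4, -0.2, -0.5]
gripper_width: 0.503
grasp_force: 41.7
t: 35.1
eef_pos: [0.5581, -0.1736, 0.1131]
tool_rot: [-0.001, 0.999, -0.042, -0.004]
contact_force: [0.4, 0.3, -0.8]
gripper_width: 0.505
grasp_force: 41.6
```

```bash
python3 -m creep '[[-1,2,-1,-17,0,0,0],[-1,0,0,-17,0,0,0],[-1,0,0,-6,0,0,0]]'; python3 -m creep '[[-1,0,0,-6,0,0,0],[-1,0,0,-6,0,0,0]]'
```

```text
t: 35.48
eef_pos: [0.5627, -0.1759, 0.0749]
tool_rot: [-0.0, 0.999, -0.042, -0.001]
contact_force: [-0.2, -0.6, -1.9]
gripper_width: 0.5
grasp_force: 41.7
t: 35.72
eef_pos: [0.5634, -0.1762, 0.0639]
tool_rot: [0.0, 0.999, -0.043, 0.0]
contact_force: [-0.9, 0.6, -1.7]
gripper_width: 0.499
grasp_force: 41.8
```

```bash
python3 -m creep '[[-1,0,1,-17,0,0,0],[-1,0,0,-12,0,0,0],[-1,0,0,-4,0,0,0],[-1,0,0,0,0,0,0]]'; python3 -m creep '[[0.18,0,0,0,0,0,0],[0.18,0,0,0,0,0,0],[0.18,0,0,0,0,0,0]]'; python3 -m creep '[[0.18,0,0,30,0,0,0],[0.18,0,0,50,0,0,0],[0.18,0,0,50,0,0,0],[-1,0,0,0,0,0,0]]'
```

```text
t: 36.22
eef_pos: [0.5631, -0.175, 0.0305]
tool_rot: [-0.0, 0.999, -0.043, -0.0]
contact_force: [0.1, 0.1, -3.5]
gripper_width: 0.502
grasp_force: 42.4
t: 36.6
eef_pos: [0.5637, -0.1753, 0.0315]
tool_rot: [0.0, 0.999, -0.043, 0.001]
contact_force: [1.2, -0.3, -0.9]
gripper_width: 0.588
grasp_force: 0.6
t: 37.1
eef_pos: [0.5663, -0.1759, 0.1659]
tool_rot: [0.001, 0.999, -0.043, 0.004]
contact_force: [-0.1, 0.0, -0.2]
gripper_width: 0.39
grasp_force: 0.0
```

```bash
python3 -m creep '[[1,-12,51,0,0,0,0.143],[1,-12,51,0,0,0,0.143],[1,-12,51,0,0,0,0.143],[1,-12,51,0,0,0,0.143],[1,-12,51,0,0,0,0.143]]'; python3 -m creep '[[1,-12,51,0,0,0,0.143],[1,-12,51,0,0,0,0.143],[1,-12,51,0,0,0,0.143],[1,-14,54,0,0,0,0.143],[1,0,0,0,0,0,0]]'; python3 -m creep '[[1,0,0,0,0,0,0]]'
python3 - <<'E'
from h import *
np.set_printoptions(precision=4,suppress=True)
o=get_obs(); print(o["eef_pos"],o["tool_rot"],o["q"])
k=T("wrist"); im,d=read_camera("wrist"); cv2.imwrite("pics/w3.png",im[:,:,::-1]); C=cloud(k,d).reshape(-1,3)
for cam in ("wrist","top"):
    if cam=="top": k=T("top"); im,d=read_camera("top"); cv2.imwrite("pics/t3.png",im[:,:,::-1]); C=cloud(k,d).reshape(-1,3)
    for n,z0,z1 in (("bat",.03,.047),("lid",.003,.012)):
        s=C[(C[:,2]>z0)&(C[:,2]<z1)&(np.hypot(C[:,0]-.454,C[:,1]-.287)<.14)]
        if len(s)>20: print(cam,n,len(s),s.mean(0),cv2.minAreaRect(s[:,:2].astype(np.float32)*1000))
E
```

```text
t: 37.72
eef_pos: [0.5021, 0.0813, 0.1604]
tool_rot: [-0.0, 0.95, 0.312, -0.0]
contact_force: [1.5, 1.2, 0.8]
gripper_width: 0.997
grasp_force: 0.0
t: 38.35
eef_pos: [0.4505, 0.2919, 0.1607]
tool_rot: [-0.002, 0.822, 0.569, 0.0]
contact_force: [1.5, -0.7, 0.6]
gripper_width: 1.002
grasp_force: 0.0
t: 38.48
eef_pos: [0.4528, 0.2861, 0.1602]
tool_rot: [0.0, 0.825, 0.565, -0.001]
contact_force: [0.7, -0.1, -0.2]
gripper_width: 1.0
grasp_force: 0.0
[0.4528 0.2861 0.1602] [ 0.0002  0.825   0.5652 -0.0008] [-0.236   0.3587 -0.543   1.91    0.2276  0.9351 -1.2568]
wrist bat 1598 [0.4555 0.2908 0.0397] ((454.8983459472656, 289.37481689453125), (69.81111907958984, 13.982992172241211), 69.34819793701172)
wrist lid 42226 [0.4576 0.2963 0.006 ] ((454.97125244140625, 293.07183837890625), (187.08229064941406, 187.985107421875), 69.02935028076172)
top lid 1093 [0.4853 0.2524 0.0061] ((447.5074157714844, 275.62750244140625), (246.94403076171875, 279.200439453125), 60.74809646606445)
```

View pics/w3.png

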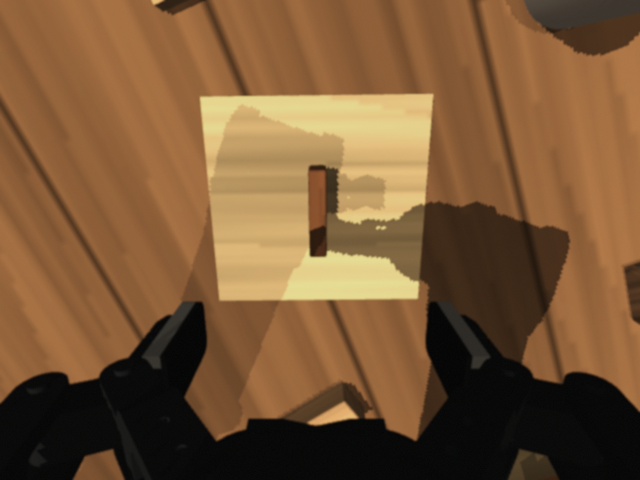

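The wrist view shows the lid square-on with its batten at (317,210) and nothing in the way. The batten is at (0.455,0.289) with its axis at 69.3°, aligned with the tool. Now I'll grip it.

```bash
python3 -m creep '[[1,2,3,-50,0,0,0.008],[1,0,0,-50,0,0,0],[1,0,0,-35,0,0,0],[1,0,0,-14,0,0,0],[1,0,0,0,0,0,0]]' 90; python3 -m creep '[[-1,0,0,0,0,0,0],[-1,0,0,0,0,0,0],[-1,0,0,0,0,0,0],[-1,0,0,0,0,0,0],[-1,0,0,0,0,0,0]]'
```

```text
t: 39.2
eef_pos: [0.4553, 0.289, 0.0118]
tool_rot: [0.0, 0.823, 0.568, -0.001]
contact_force: [0.6, 0.5, -0.4]
gripper_width: 0.997
grasp_force: 0.0
t: 39.83
eef_pos: [0.4555, 0.29, 0.0128]
tool_rot: [0.0, 0.823, 0.569, 0.0]
contact_force: [-1.0, -1.5, 7.3]
gripper_width: 0.126
grasp_force: 88.3
```

```bash
python3 -m creep '[[-1,0,0,20,0,0,0],[-1,0,0,50,0,0,0],[-1,0,0,58,0,0,0],[-1,0,0,60,0,0,0],[-1,0,0,60,0,0,0]]'; python3 -m creep '[[-1,15,-46,0,0,0,0.0307],[-1,15,-46,0,0,0,0.0307],[-1,15,-47,0,0,0,0.0307],[-1,15,-47,0,0,0,0.0307],[-1,16,-47,0,0,0,0.0307]]'; python3 -m creep '[[-1,16,-47,0,0,0,0.0307],[-1,16,-47,0,0,0,0.0307],[-1,16,-47,0,0,0,0.0307],[-1,16,-46,0,0,0,0.031],[-1,0,0,0,0,0,0]]'; python3 -m creep '[[-1,0,0,0,-0.011,-0.13,0],[-1,0,0,0,-0.011,-0.13,0],[-1,0,0,0,0,0,0],[-1,0,0,0,0,0,0]]'
python3 - <<'E'
from h import *
o=get_obs(); q=o["tool_rot"]; print(o["q"].round(3)); print(R.from_quat([q[1],q[2],q[3],q[0]]).as_matrix().round(3))
im,d=read_camera("scene"); cv2.imwrite("pics/s4.png",im[:,:,::-1])
im,d=read_camera("top"); cv2.imwrite("pics/t4.png",im[:,:,::-1]);
E
```

```text
t: 40.45
eef_pos: [0.4545, 0.2893, 0.2615]
tool_rot: [0.0, 0.823, 0.569, -0.0]
contact_force: [1.7, 0.8, -2.6]
gripper_width: 0.125
grasp_force: 88.8
t: 41.08
eef_pos: [0.5308, 0.0552, 0.2596]
tool_rot: [-0.0, 0.776, 0.631, -0.0]
contact_force: [0.8, 0.6, -1.4]
gripper_width: 0.126
grasp_force: 88.8
t: 41.7
eef_pos: [0.5947, -0.1359, 0.2587]
tool_rot: [0.0, 0.739, 0.674, -0.001]
contact_force: [0.4, 0.3, -3.0]
gripper_width: 0.123
grasp_force: 88.8
t: 42.2
eef_pos: [0.5955, -0.1297, 0.2603]
tool_rot: [0.095, 0.73, 0.671, 0.088]
contact_force: [0.5, -0.3, -3.4]
gripper_width: 0.128
grasp_force: 89.0
[ 0.462  0.215 -0.399  1.854  0.112  0.832 -0.066]
[[ 0.084  0.963  0.256]
 [ 0.996 -0.081 -0.021]
 [ 0.     0.257 -0.966]]
```

View pics/s4.png

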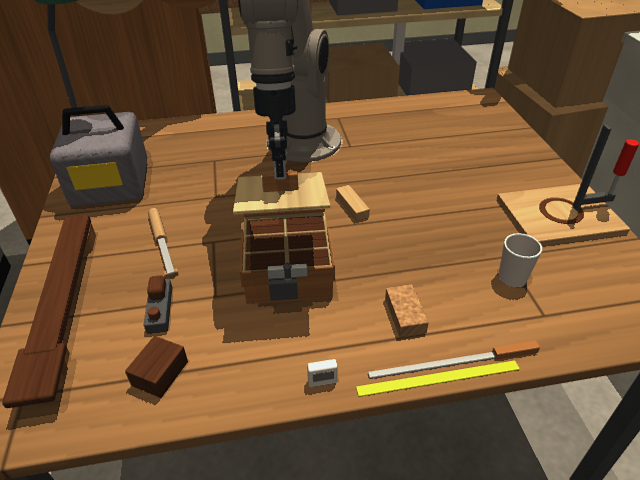

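The scene shows no loose tins left on the bench. The lid is held above the crate with its latch-side edge raised, over (285,190). I'll work out the lid pose in the crate frame from the depth data.

```bash
cat > lid.py <<'E'
from h import *
np.set_printoptions(precision=4,suppress=True)
th=np.radians(-4.85); B=np.array([[np.cos(th),np.sin(th),0],[-np.sin(th),np.cos(th),0],[0,0,1]]); O=np.array([.566,-.128,0])
o=get_obs(); print("tcp crate",B@(o["eef_pos"]-O),"F",o["contact_force"])
k=T("scene"); im,d=read_camera("scene"); C=cloud(k,d)
P=(C-O)@B.T
hsv=cv2.cvtColor(im,cv2.COLOR_RGB2HSV)
m=(abs(P[...,0])<.16)&(abs(P[...,1])<.11)&(P[...,2]>.094)&(d>0)&(hsv[...,2]>150)&(hsv[...,0]>15)&(hsv[...,0]<35)
s=P[m]
for _ in range(6):
    c=s.mean(0); n=np.linalg.svd(s-c,full_matrices=False)[2][2]; r=(P[m]-c)@n; s=P[m][abs(r)<.003]
n*=np.sign(n[2]); print("lid",len(s),"tilt deg",np.degrees(np.arctan2(-n[0],n[2])),np.degrees(np.arctan2(-n[1],n[2])),"min",np.percentile(s,1,0),"max",np.percentile(s,99,0))
for x in (-.08,0,.08): print(x,"top z on plane",c[2]-(n[0]*(x-c[0])+n[1]*(0-c[1]))/n[2])
r=cv2.minAreaRect(s[:,:2].astype(np.float32)*1000); print(r)
E
python3 lid.py
python3 - <<'E'
from h import *
B=None
exec(open('lid.py').read().split('o=get_obs')[0].replace('from h import *',''))
C=cloud(T("top"),np.load("pics/top0.npy")); P=((C-O)@B.T)[200:300,320:420].reshape(-1,3)
s=P[(P[:,2]>.103)&(P[:,2]<.113)&(P[:,0]<0)]; print("lip",np.percentile(s,[2,50,98],axis=0))
C=cloud(T("scene"),np.load("pics/scene0.npy")); P=((C-O)@B.T).reshape(-1,3)
s=P[(P[:,2]>.1045)&(P[:,2]<.113)&(abs(P[:,0]+.09)<.04)&(abs(P[:,1])<.12)]; print("lip scene",np.percentile(s,[2,50,98],axis=0))
E
```

```text
tcp crate [0.0303 0.0008 0.2604] F [-0.561  -0.8174 -2.823 ]
lid 1629 tilt deg 14.640242223232075 0.052968669820242606 min [-0.0538 -0.0855  0.2321] max [0.1211 0.0873 0.2786]
-0.08 top z on plane 0.22538395693293078
0 top z on plane 0.2462824082219242
0.08 top z on plane 0.26718085951091763
((31.30449676513672, -0.36867523193359375), (177.43612670898438, 184.04876708984375), 89.96221160888672)
lip [[-0.1016 -0.0896  0.1033]
 [-0.0938 -0.0019  0.1075]
 [-0.086   0.0929  0.1126]]
lip scene [[-0.1023 -0.0903  0.105 ]
 [-0.0925  0.0007  0.1082]
 [-0.084   0.094   0.1115]]
```

```bash
python3 -m creep '[[-1,0,0,-50,0,0,0],[-1,0,0,-50,0,0,0],[-1,0,0,-25,0,0,0],[-1,0,0,0,0,0,0],[-1,0,0,0,0,0,0]]'; python3 lid.py
```

```text
t: 42.98
eef_pos: [0.5967, -0.1301, 0.1364]
tool_rot: [0.096, 0.73, 0.671, 0.089]
contact_force: [-0.0, 0.5, -1.7]
gripper_width: 0.125
grasp_force: 89.0
tcp crate [0.0308 0.0006 0.1364] F [-0.018   0.4976 -1.7405]
lid 188 tilt deg -70.25021393466879 -73.88808128235387 min [-0.1011 -0.0288  0.1184] max [0.1191 0.0856 0.5417]
-0.08 top z on plane 0.6054018270082411
0 top z on plane 0.38258075545165127
0.08 top z on plane 0.15975968389506134
((15.921913146972656, 10.985145568847656), (96.08544921875, 224.1924591064453), 56.14311218261719)
```

```bash
python3 -m creep '[[-1,0,0,-7,0,0,0],[-1,0,0,0,0,0,0],[-1,-10,0.9,0,0,0,0],[-1,-10,0.9,0,0,0,0],[-1,0,0,0,0,0,0]]'
python3 - <<'E'
from h import *
im,d=read_camera("scene"); cv2.imwrite("pics/s5.png",cv2.resize(im[150:310,200:380,::-1],None,fx=3.6,fy=3.6,interpolation=cv2.INTER_CUBIC))
print((get_obs()["eef_pos"]))
E
```

```text
t: 43.65
eef_pos: [0.5738, -0.1285, 0.1279]
tool_rot: [0.096, 0.73, 0.671, 0.088]
contact_force: [-0.3, -0.1, -2.6]
gripper_width: 0.122
grasp_force: 89.0
[ 0.57466336 -0.12846569  0.12818643]
```

View pics/s5.png

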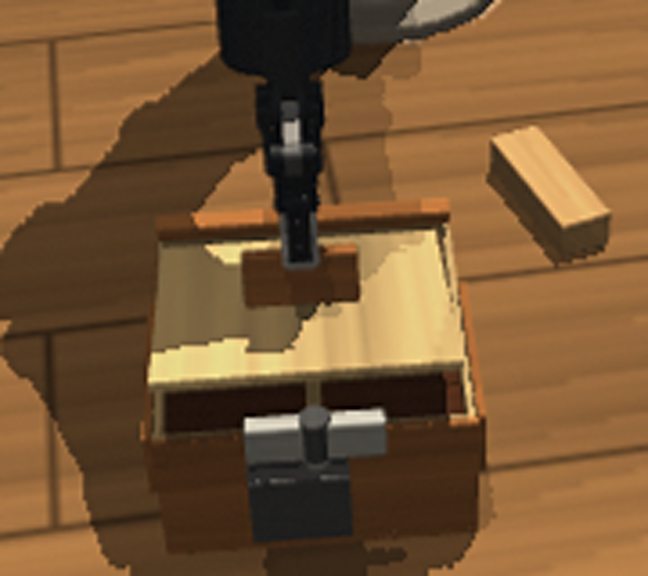

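The lid lies squarely in front of the lip, its far edge along y≈235 in the crop, with the near edge raised. I'll slide it under.

```bash
python3 -m creep '[[-1,-5,0.4,0,0,0,0],[-1,-5,0.4,0,0,0,0],[-1,0,0,0,0,0,0]]'; python3 -m creep '[[-1,-3,0.3,0,0,0,0],[-1,-3,0.2,0,0,0,0],[-1,0,0,0,0,0,0]]'; python3 lid.py
```

```text
t: 44.08
eef_pos: [0.5646, -0.1275, 0.1279]
tool_rot: [0.096, 0.73, 0.671, 0.088]
contact_force: [-0.3, 0.1, -1.7]
gripper_width: 0.127
grasp_force: 89.1
t: 44.45
eef_pos: [0.5588, -0.127, 0.1279]
tool_rot: [0.096, 0.73, 0.671, 0.088]
contact_force: [-0.6, -0.2, -2.3]
gripper_width: 0.122
grasp_force: 89.0
tcp crate [-0.0072  0.0004  0.1279] F [-0.569  -0.1675 -2.2847]
lid 159 tilt deg -68.3303616706575 -71.66279923302191 min [-0.0898 -0.0235  0.1137] max [0.0803 0.0851 0.5057]
-0.08 top z on plane 0.4806720717986086
0 top z on plane 0.27933044811341895
0.08 top z on plane 0.07798882442822935
((-11.189937591552734, -5.2790069580078125), (104.38906860351562, 164.677001953125), 47.371360778808594)
```

```bash
python3 -m creep '[[-1,1.7,-0.1,-6.4,0.0054,0.0637,0],[-1,1.7,-0.1,-6.4,0.0054,0.0637,0],[-1,0,0,0,0,0,0]]'; python3 -m creep '[[-1,0.9,-0.1,-6.4,0.0054,0.0637,0],[-1,0.9,-0.1,-6,0.0054,0.0637,0],[-1,0,0,0,0,0,0]]'; python3 lid.py
```

```text
t: 44.88
eef_pos: [0.5638, -0.127, 0.115]
tool_rot: [0.049, 0.735, 0.675, 0.046]
contact_force: [-0.5, -0.3, -2.6]
gripper_width: 0.128
grasp_force: 89.0
t: 45.25
eef_pos: [0.5651, -0.1274, 0.1029]
tool_rot: [0.002, 0.736, 0.677, 0.002]
contact_force: [1.3, 0.0, -0.8]
gripper_width: 0.124
grasp_force: 89.2
tcp crate [-0.0009  0.0005  0.1029] F [ 1.253   0.0233 -0.7657]
lid 148 tilt deg 85.74635134796317 -86.36823583959792 min [-0.0806 -0.0449  0.0942] max [0.074  0.0865 0.4929]
-0.08 top z on plane -0.6005505635280675
0 top z on plane 0.4750526490672336
0.08 top z on plane 1.5506558616625346
((2.391876220703125, 13.608169555664062), (206.42507934570312, 24.78415298461914), 40.45612335205078)
```

```bash
python3 -m creep '[[-1,-1.2,0.1,-1,0.0002,0.004,0],[-1,0,0,-0.8,0,0,0],[-1,0,0,0,0,0,0]]'
cat > flat.py <<'E'
exec(open('lid.py').read().split('k=T("scene")')[0])
for cam in ("scene","top"):
    im,d=read_camera(cam); P=((cloud(T(cam),d)-O)@B.T); cv2.imwrite(f"pics/{cam}_{int(o['t']*100)}.png",im[:,:,::-1])
    m=(abs(P[...,0])<.1)&(abs(P[...,1])<.085)&(P[...,2]>.085)&(P[...,2]<.102)&(d>0); s=P[m]
    A=np.c_[s[:,:2],np.ones(len(s))]
    for _ in range(4):
        c=np.linalg.lstsq(A,s[:,2],rcond=None)[0]; g=abs(A@c-s[:,2])<.004; A,s=A[g],s[g]
    print(cam,len(s),"slope x,y",c[:2],"z0",c[2],np.percentile(s[:,:2],[1,99],axis=0).ravel())
E
python3 flat.py
```

```text
t: 45.68
eef_pos: [0.5644, -0.1274, 0.1028]
tool_rot: [0.002, 0.736, 0.677, 0.002]
contact_force: [1.2, 0.7, 9.0]
gripper_width: 0.127
grasp_force: 90.4
tcp crate [-0.0017  0.0005  0.1028] F [1.1593 0.7339 8.9555]
scene 3572 slope x,y [-0.0019  0.0006] z0 0.09666436559180151 [-0.093  -0.0838  0.0974  0.0836]
top 1137 slope x,y [-0.0055  0.007 ] z0 0.09495997328530854 [-0.0835  0.0029  0.0959  0.0843]
```

Lid is flat and home (top z≈0.096, slope ≈0). Release it and back off.

```bash
python3 -m creep '[[0,0,0,0.8,0,0,0],[0,0,0,0,0,0,0],[0,0,0,0,0,0,0],[0,0,0,30,0,0,0],[0,0,0,55,0,0,0]]'; python3 -m creep '[[0,0,0,0,0,0,0]]'; python3 flat.py
```

```text
t: 46.4
eef_pos: [0.5612, -0.1272, 0.1855]
tool_rot: [-0.002, 0.736, 0.677, -0.001]
contact_force: [1.3, -0.2, -0.8]
gripper_width: 0.5
grasp_force: 0.0
t: 46.52
eef_pos: [0.5661, -0.1275, 0.1911]
tool_rot: [0.004, 0.736, 0.677, 0.003]
contact_force: [0.4, -0.3, -0.0]
gripper_width: 0.499
grasp_force: 0.0
tcp crate [0.0001 0.0005 0.1911] F [ 0.41   -0.2555 -0.0274]
scene 3722 slope x,y [-0.0018  0.0009] z0 0.09659161779238622 [-0.0936 -0.0837  0.0968  0.0835]
top 1222 slope x,y [-0.0034  0.0003] z0 0.09521138270190108 [-0.083   0.0066  0.0951  0.0843]
```

```bash
python3 -m creep '[[0,40,-3,0,0,0,0],[0,40,-4,0,0,0,0],[0,37,-3,0,0,0,0],[0,0,0,0,0,0,0],[0,0,0,0,0,0,0]]'
python3 - <<'E'
exec(open('lid.py').read().split('k=T("scene")')[0])
print(o["eef_pos"],o["tool_rot"])
for cam in ("scene","wrist"):
    im,d=read_camera(cam); P=((cloud(T(cam),d)-O)@B.T).reshape(-1,3)
    if cam=="wrist": cv2.imwrite("pics/w6.png",im[:,:,::-1])
    for z0,z1 in ((.118,.13),(.131,.16)):
        s=P[(abs(P[:,0]-.1175)<.02)&(abs(P[:,1])<.05)&(P[:,2]>z0)&(P[:,2]<z1)]
        if len(s)>9: print(cam,z0,len(s),np.percentile(s,[2,50,98],axis=0).ravel())
E
```

```text
t: 47.25
eef_pos: [0.6786, -0.1371, 0.185]
tool_rot: [-0.001, 0.736, 0.677, -0.001]
contact_force: [-0.1, 0.3, -0.3]
gripper_width: 0.501
grasp_force: 0.0
tcp crate [0.113  0.0004 0.185 ] F [-0.133   0.2727 -0.3465]
[ 0.6786 -0.1371  0.185 ] [-0.0008  0.7363  0.6767 -0.0007]
scene 0.118 276 [ 0.1104 -0.0368  0.1182  0.1213  0.0014  0.1256  0.126   0.0392  0.1297]
wrist 0.118 2508 [ 0.1111 -0.0354  0.1239  0.1179  0.0051  0.1266  0.1247  0.0409  0.1294]
```

View pics/w6.png

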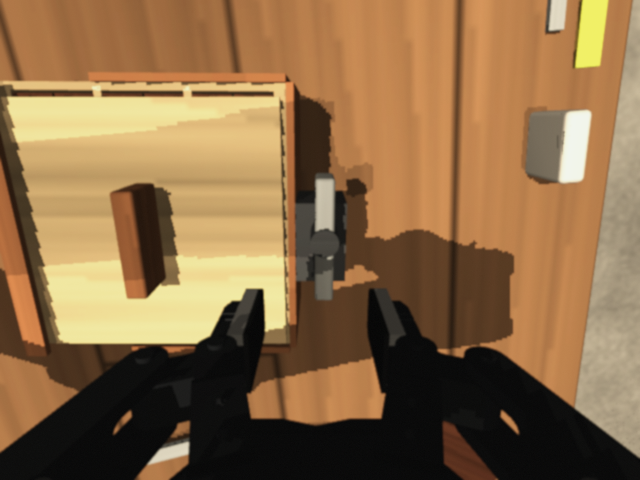

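The view shows the lid seated inside the fences and under the lip. The latch bar runs vertically at (324,240), between the open fingers. I'll lower onto it.

```bash
python3 -m creep '[[0,3.5,-0.5,-40,0,0,0],[0,0,0,-25,0,0,0],[0,0,0,-10,0,0,0],[0,0,0,0,0,0,0],[0,0,0,0,0,0,0]]' 40; python3 -m creep '[[0,0,0,-5,0,0,0],[0,0,0,-4,0,0,0],[0,0,0,0,0,0,0]]'
```

```text
t: 47.98
eef_pos: [0.6844, -0.1379, 0.1133]
tool_rot: [0.001, 0.736, 0.677, 0.001]
contact_force: [0.8, 0.0, 0.6]
gripper_width: 0.501
grasp_force: 0.0
t: 48.35
eef_pos: [0.6833, -0.1378, 0.1024]
tool_rot: [0.0, 0.736, 0.677, 0.0]
contact_force: [-0.1, 0.5, -0.4]
gripper_width: 0.497
grasp_force: 0.0
```

```bash
python3 -m creep '[[-1,0,0,0,0,0,0],[-1,0,0,0,0,0,0],[-1,0,0,0,0,0,0]]' 40;  python3 -m creep '[[-1,0,0,0,0,0,-0.15],[-1,0,0,0,0,0,-0.15],[-1,0,0,0,0,0,-0.15],[-1,0,0,0,0,0,-0.15]]'; python3 -m creep '[[-1,0,0,0,0,0,-0.15],[-1,0,0,0,0,0,-0.15],[-1,0,0,0,0,0,-0.15],[-1,0,0,0,0,0,-0.15],[-1,0,0,0,0,0,0]]'
```

```text
t: 48.72
eef_pos: [0.6839, -0.1378, 0.1031]
tool_rot: [0.001, 0.736, 0.677, 0.001]
contact_force: [-0.1, 0.0, 1.1]
gripper_width: 0.12
grasp_force: 39.0
t: 49.22
eef_pos: [0.683, -0.1375, 0.1031]
tool_rot: [0.0, 0.904, 0.427, -0.0]
contact_force: [-3.0, 0.6, 3.9]
gripper_width: 0.122
grasp_force: 39.3
t: 49.85
eef_pos: [0.6825, -0.1367, 0.103]
tool_rot: [-0.0, 0.99, 0.142, -0.001]
contact_force: [-4.7, 2.6, 5.0]
gripper_width: 0.118
grasp_force: 39.6
```

```bash
python3 -m creep '[[-1,0,0,0,0,0,-0.17],[-1,0,0,0,0,0,-0.17],[-1,0,0,0,0,0,0]]';  python3 -m creep '[[0,0,0,0,0,0,0],[0,0,0,0,0,0,0],[0,0,0,30,0,0,0],[0,0,0,60,0,0,0],[0,0,0,60,0,0,0]]'; python3 -m creep '[[0,0,-50,20,0,0,0],[0,0,-50,0,0,0,0],[0,0,-50,0,0,0,0],[0,0,0,0,0,0,0]]'; python3 flat.py
python3 - <<'E'
from h import *
im,d=read_camera("scene"); cv2.imwrite("pics/s7.png",cv2.resize(im[150:330,190:420,::-1],None,fx=3.3,fy=3.3,interpolation=cv2.INTER_CUBIC))
E
```

```text
t: 50.22
eef_pos: [0.6824, -0.1362, 0.103]
tool_rot: [-0.0, 1.0, -0.027, -0.002]
contact_force: [-5.7, 3.0, 4.7]
gripper_width: 0.118
grasp_force: 39.7
t: 50.85
eef_pos: [0.6835, -0.1382, 0.2542]
tool_rot: [0.001, 1.0, -0.027, -0.0]
contact_force: [0.3, -0.3, -0.0]
gripper_width: 0.502
grasp_force: 0.0
t: 51.35
eef_pos: [0.6816, -0.2951, 0.2724]
tool_rot: [0.003, 1.0, -0.031, -0.001]
contact_force: [-1.1, -0.1, 0.6]
gripper_width: 0.495
grasp_force: 0.0
tcp crate [ 0.1293 -0.1567  0.2724] F [-1.1132 -0.0705  0.5618]
scene 3858 slope x,y [-0.0024  0.0002] z0 0.09656466095500639 [-0.0944 -0.0836  0.0977  0.0835]
top 2946 slope x,y [-0.0031 -0.0014] z0 0.09541404197918209 [-0.0834 -0.0833  0.0966  0.0834]
```

View pics/s7.png

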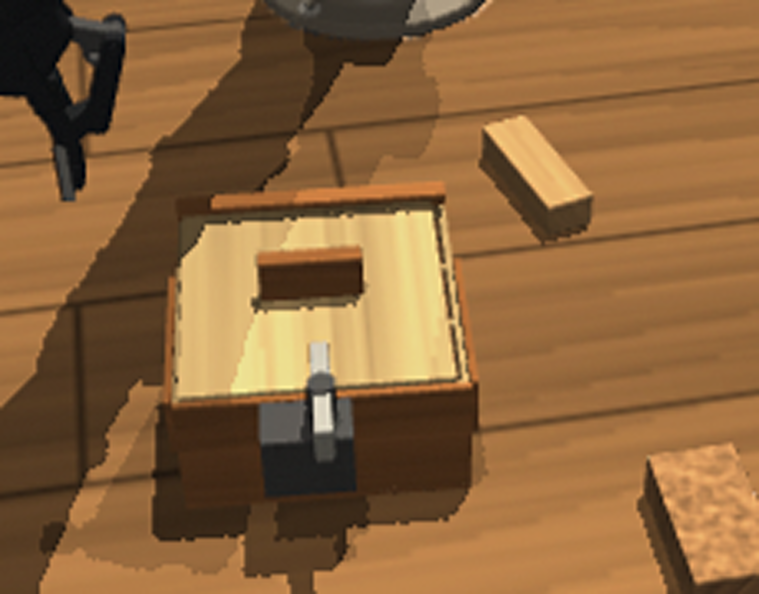

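The lid is flat under the lip, and the latch bar at (320,400) lies along crate x with its end over the lid's edge. The gripper is clear, so I'm handing in.

```bash
python3 -m creep '[[0,0,0,0,0,0,0],[0,0,0,0,0,0,0]]'; python3 -c "
from station import *
print(hand_in())"
```

```text
t: 51.75
eef_pos: [0.6841, -0.2864, 0.2729]
tool_rot: [0.0, 1.0, -0.026, 0.0]
contact_force: [-0.5, -0.3, 0.1]
gripper_width: 0.5
grasp_force: 0.0
the job is handed in; nothing more can be done
None
```

I handed the job in at about 52 s: all three loose tins went into empty cells, the lid is flat under the lip and inside the fences, and the latch is turned to locked; I got no verdict back. One slip on the way: a tin met a cell that was already full at up to 62 N, so I set it back on the bench and put it in another cell.

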